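# Load the sample caddy for the chromatograph

### The arm

A 7-joint arm with a two-finger parallel gripper is mounted at the origin on the work surface. World frame = base frame: x ahead of the robot, y to its left, z up, the work surface at z = 0. Lengths are in m, angles in degrees, forces in N, time in s.
With the tool pointing down it reaches from about 0.425 to 0.875 m from the base axis. Payload 4.7 kg.
Tool frame: the origin (TCP) lies midway between the tips of the shut fingers; the grasp point (between the pads) lies env.grip_point_offset behind it (env.grip_point_offset is the distance from the TCP to the grasp point, in m); z points along the fingers, y is the line along which they close (so a half turn about z gives the same grasp; the last joint's range is limited). The gripper opens to 87 mm and grips with 3 to 60 N. Pads are 19 mm wide; open, the fingers measure 117 mm over their backs; the gripper's body (75 mm by 190 mm) begins 51 mm behind the grasp point.
Start: joints at [76.381, 18.392, -4.016, 83.108, 1.295, 78.541, -3.26], TCP at [0.162, -0.63, 0.223] pointing down, gripper open.
Joint ranges: [-163.93, 163.93], [-17.29, 119.83], [-79.2, 71.16], [3.27, 140.29], [-89.18, 269.18], [5.43, 117.66], [-154.24, 154.24]. Speed limits (degrees/s): [147.25, 147.25, 180, 180, 180, 180, 180].

### API

Orientations are given as [roll, pitch, yaw] about the fixed x, y, z axes, in that order (R = Rz(yaw) Ry(pitch) Rx(roll)).
In Python, from cell import env gives the robot as it stands.
- The arm moves only by the shell command python3 -m creep 'ROWS' [FORCE]. ROWS is a JSON object of lists of equal length, an entry for each row: "translation": the shift along the tool's x, y, z in units of 0.08 m (1.0 is 0.08 m), a list of three; "turn": the turn, a rotation vector about the tool's x, y, z in units of 180 degrees (1.0 is 180 degrees), a list of three; "grip": the opening, from 0 (shut) to 1 (fully open). In form: {"translation": [[x, y, z], ...], "turn": [[ax, ay, az], ...], "grip": [grip, ...]}. A call has 1 to 5 rows; each row shifts and turns the commanded pose from where the row before left it, along the tool's axes as they then stand; what a row does not reach is not made up. A row lasts 1/8 s, in which the tool goes at most 62.5 mm and 10.7 degrees, less where a joint would pass 70% of its speed; a pose out of reach is approached as far as the arm can. A call with a number of a shift or a turn outside -1 to 1 is refused whole. A call with a gripper value outside its range is refused whole. The fingers move at their own pace and stop on an object; FORCE is the grip in N (left out, the last holds). Time passes only in rows, so rows that do not move let the fingers close. It gives the time, the measured TCP pose, the force, the opening and the grip force at its end, in the units of the state.
- env.get_obs(): the state, without advancing time (a new reading comes with each control period).
- env.read_camera(name): name is "scene" or "top"; returns a dict with "frame" (420x560x3 uint8, red, green, blue), "z_map" (420x560 float32, m along the optical axis (not along the pixel's ray), 0 where there is no reading), "K" (3x3 intrinsics, pixels), "D" ([k1, k2, p1, p2, k3] as OpenCV has them; the pictures are not rectified), "rvec" (rotation vector, rad) and "tvec" (3), from world to camera coordinates, as OpenCV has them. Camera axes: x right, y down, z forward; pixel columns grow to the right and rows downward; lengths in m; the calibration is good to about 2 mm. A picture is of the moment at which its call begins.
- env.sign_off(): hands the job in; it is judged then, once.
The state is a dict: "time_s": time; "qpos": joint angles; "joint_velocities": joint speeds; "effort": joint torques, N m; "tool_pos": TCP position; "tool_rot": TCP orientation; "force": force on the tool from outside, world axes, zero at the start; "wrist_torque": the same for the moment, N m; "grip_width": finger opening in m; "grasp_force": force on a finger pad.
Only numpy, scipy, OpenCV 4.12 (cv2) and the standard library are available. Lean on these libraries where they do the work, as an engineer would, in place of code of your own. Each camera call takes 0.05 s, during which the arm holds its last target. There are 200 camera calls.

### The job

Put the four clear sample bottles with blue caps into the grey caddy, each standing upright on the pad of the same colour as the dot on its cap. They are glass, so set them down gently and do not drop them; leave the amber bottle and the black-capped bottle standing where they are.

Things in the scene. Friction and masses are not known exactly. Their poses are not given: they have to be found in the camera images.
- bottle_yellow: Glass sample bottle standing upright: round body 46 mm in diameter from the bottom to 53 mm, shoulder narrowing to a screw cap 34 mm in diameter from 61 to 80 mm; 80 mm tall overall, about 0.12 kg. Origin at the centre of its underside, z up along the bottle. Clear glass, blue cap with a 23 mm yellow dot on top. Loose on the bench; to be moved.
- bottle_green: Glass sample bottle standing upright: round body 46 mm in diameter from the bottom to 53 mm, shoulder narrowing to a screw cap 34 mm in diameter from 61 to 80 mm; 80 mm tall overall, about 0.12 kg. Origin at the centre of its underside, z up along the bottle. Clear glass, blue cap with a 23 mm green dot on top. Loose on the bench; to be moved.
- bottle_red: Glass sample bottle standing upright: round body 46 mm in diameter from the bottom to 53 mm, shoulder narrowing to a screw cap 34 mm in diameter from 61 to 80 mm; 80 mm tall overall, about 0.12 kg. Origin at the centre of its underside, z up along the bottle. Clear glass, blue cap with a 23 mm red dot on top. Loose on the bench; to be moved.
- bottle_white: Glass sample bottle standing upright: round body 46 mm in diameter from the bottom to 53 mm, shoulder narrowing to a screw cap 34 mm in diameter from 61 to 80 mm; 80 mm tall overall, about 0.12 kg. Origin at the centre of its underside, z up along the bottle. Clear glass, blue cap with a 23 mm white dot on top. Loose on the bench; to be moved.
- pad_yellow: Round yellow pad, 54 mm wide, 2 mm thick, fixed on the floor of one cell of the fixed grey caddy. Origin: centre of its underside, 4 mm above the bench. Caddy 260 x 68 mm: four square open cells (60 mm inside, 64 mm apart) in a row along the pad's x axis, y across the row, z up; walls 4 mm thick, rims 26 mm above the bench. Pads lie in the cells in any order, at one yaw.
- pad_green: Round green pad, 54 mm wide, 2 mm thick, fixed on the floor of one cell of the fixed grey caddy. Origin: centre of its underside, 4 mm above the bench. Caddy 260 x 68 mm: four square open cells (60 mm inside, 64 mm apart) in a row along the pad's x axis, y across the row, z up; walls 4 mm thick, rims 26 mm above the bench. Pads lie in the cells in any order, at one yaw.
- pad_red: Round red pad, 54 mm wide, 2 mm thick, fixed on the floor of one cell of the fixed grey caddy. Origin: centre of its underside, 4 mm above the bench. Caddy 260 x 68 mm: four square open cells (60 mm inside, 64 mm apart) in a row along the pad's x axis, y across the row, z up; walls 4 mm thick, rims 26 mm above the bench. Pads lie in the cells in any order, at one yaw.
- pad_white: Round white pad, 54 mm wide, 2 mm thick, fixed on the floor of one cell of the fixed grey caddy. Origin: centre of its underside, 4 mm above the bench. Caddy 260 x 68 mm: four square open cells (60 mm inside, 64 mm apart) in a row along the pad's x axis, y across the row, z up; walls 4 mm thick, rims 26 mm above the bench. Pads lie in the cells in any order, at one yaw.
- amber_bottle: Glass sample bottle standing upright: round body 46 mm in diameter from the bottom to 53 mm, shoulder narrowing to a screw cap 34 mm in diameter from 61 to 80 mm; 80 mm tall overall, about 0.12 kg. Origin at the centre of its underside, z up along the bottle. Look-alike: brown amber glass, blue cap with a yellow dot. Loose; must stay where it is.
- black_cap_bottle: Glass sample bottle standing upright: round body 46 mm in diameter from the bottom to 53 mm, shoulder narrowing to a screw cap 34 mm in diameter from 61 to 80 mm; 80 mm tall overall, about 0.12 kg. Origin at the centre of its underside, z up along the bottle. Look-alike: clear glass, black cap with a green dot. Loose; must stay where it is.
Not all that is in view belongs to the job. Leave any purple look-alike of the bottle_red alone.

How it is judged (in metres and radians):
At the end, for the whole second after the job is handed in: Each of the four clear, blue-capped bottles stands upright (within 0.1 rad) and at rest on the pad of its dot's colour (axis within 13 mm of the pad's centre, bottom on the pad within 4 mm), and the amber and black-capped bottles stand upright within 20 mm of where they were (horizontal distance between bottle_yellow and pad_yellow below 0.013 m and z of bottle_yellow in the frame of pad_yellow below 0.006 m and angle between each of bottle_yellow, bottle_green, bottle_red, bottle_white, amber_bottle, black_cap_bottle's own z axis and vertical below 0.1 rad and linear speed of each of bottle_yellow, bottle_green, bottle_red, bottle_white, amber_bottle, black_cap_bottle below 0.02 m/s and horizontal distance between bottle_green and pad_green below 0.013 m and z of bottle_green in the frame of pad_green below 0.006 m and horizontal distance between bottle_red and pad_red below 0.013 m and z of bottle_red in the frame of pad_red below 0.006 m and horizontal distance between bottle_white and pad_white below 0.013 m and z of bottle_white in the frame of pad_white below 0.006 m and distance of each of amber_bottle, black_cap_bottle from where it was at the start of the episode below 0.02 m); the robot touches nothing.
It fails at once if the amber bottle, which does not belong, is lifted, pushed more than 30 mm or tipped over (distance of amber_bottle from where it was at the start of the episode above 0.03 m or angle between amber_bottle's own z axis and vertical above 0.6 rad).
It fails at once if the black cap bottle, which does not belong, is lifted, pushed more than 30 mm or tipped over (distance of black_cap_bottle from where it was at the start of the episode above 0.03 m or angle between black_cap_bottle's own z axis and vertical above 0.6 rad).
It fails at once if a sample bottle is dropped, slammed down or knocked hard (faster than 0.4 m/s with its bottom less than 20 mm above the bench) ((height (world z) of bottle_yellow below 0.02 m and linear speed of bottle_yellow above 0.4 m/s) or (height (world z) of bottle_green below 0.02 m and linear speed of bottle_green above 0.4 m/s) or (height (world z) of bottle_red below 0.02 m and linear speed of bottle_red above 0.4 m/s) or (height (world z) of bottle_white below 0.02 m and linear speed of bottle_white above 0.4 m/s)).
It also fails if it takes over 102 s, if anything falls off the work surface, if the arm or the gripper's body presses on something with over 40 N, if the wrist force passes 120 N, or if a joint passes its speed limit or range.

## Working session

There is one attempt and no reset: what is moved stays moved. The work goes in short steps, Python scripts to look and compute and a shell command to move; the robot and the scene stay as the last step left them, time stands still between calls to the robot, and variables do not carry over. Pictures are saved under pics/ and viewed, at most 14 in all, crops included, and the job is handed in when it is done.

```bash
mkdir -p pics; ls
python3 - <<'E'
from cell import env
import cv2
o=env.get_obs();print({k:(v if not hasattr(v,'tolist') else v.tolist()) for k,v in o.items()},env.grip_point_offset)
for n in ["scene","top"]:
    c=env.read_camera(n);cv2.imwrite(f"pics/{n}0.png",c["frame"][:,:,::-1]);print(c["K"],c["D"],c["rvec"],c["tvec"])
E
```

```text
pics
{'time_s': 0.0, 'qpos': [76.38162673454595, 18.43988274371518, -4.01610345375783, 83.17506352100227, 1.2937135534372086, 78.5408272668775, -3.2605628040641372], 'joint_velocities': [0.070518849619136, 0.02394309873453371, 0.1227284296172319, -0.04325476944051753, -0.05495009641761876, -0.041544775585176164, 0.025349018043322014], 'effort': [-0.0006397871766239405, -49.12824511528015, -0.40409205481410027, -31.252552270889282, -0.06377074867486954, 0.043539932230487466, 0.00019321185845910804], 'tool_pos': [0.16176226249932202, -0.6289745018847178, 0.2214508432664875], 'tool_rot': [-179.88940136705938, 0.0043243093209891625, 14.427853881167957], 'force': [-0.47559063297920645, 0.43448523140177436, -0.17355554775411175], 'wrist_torque': [-0.005860387462271685, 0.018764469591737973, -0.040765443906301685], 'grasp_force': 0.0, 'grip_width': 0.08669162526713954} 0.0187
[[407.55307088   0.         279.89487071]
 [  0.         407.55307088 208.61099061]
 [  0.           0.           1.        ]] [-0.01755319  0.          0.          0.          0.        ] [ 2.25351444  1.02724092 -0.38856255] [-0.40559739 -0.25623461  1.01386691]
[[508.30784633   0.         284.04880812]
 [  0.         508.30784633 213.05694988]
 [  0.           0.           1.        ]] [-0.17508736  0.          0.          0.          0.        ] [ 2.20842536 -2.16565211  0.09980859] [0.01328741 0.55696476 0.87908303]
```

View pics/scene0.png

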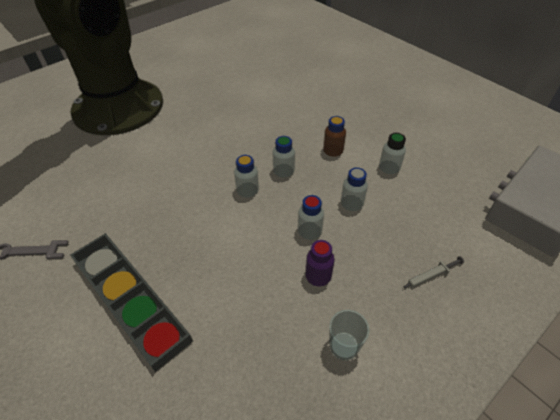

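View pics/top0.png

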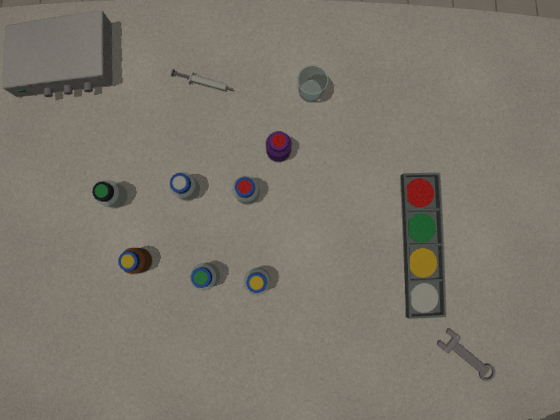

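Top view candidates by dot pixel:
- **Yellow:** clear bottle (257,283), amber look-alike (128,262).
- **Green:** clear bottle with blue cap (202,278), black-capped bottle (103,191).
- **Red:** clear bottle (245,188), purple look-alike (279,141).
- **White:** (180,184).
- **Pads:** red (421,192), green (422,228), yellow (423,263), white (425,297).

I choose the clear, blue-capped ones. Next I'll measure them and check a crop.

```bash
cat > h.py <<'E'
from cell import env
import cv2, numpy as np
def ray(c,uv,z):
    R=cv2.Rodrigues(np.array(c["rvec"]))[0];t=np.array(c["tvec"]).ravel()
    p=cv2.undistortPoints(np.array([[uv]],float),c["K"],np.array(c["D"]))[0,0]
    d=R.T@np.array([p[0],p[1],1]);o=-R.T@t
    return o+d*(z-o[2])/d[2]
def depthpt(c,uv):
    R=cv2.Rodrigues(np.array(c["rvec"]))[0];t=np.array(c["tvec"]).ravel()
    p=cv2.undistortPoints(np.array([[uv]],float),c["K"],np.array(c["D"]))[0,0]
    u,v=np.round(uv).astype(int);zz=np.median(c["z_map"][v-2:v+3,u-2:u+3])
    return R.T@(zz*np.array([p[0],p[1],1])-t)
def blob(c,uv,r=22):
    "centroid of the pixels connected to uv of like chroma"
    lab=cv2.cvtColor(cv2.GaussianBlur(c["frame"],(3,3),0),cv2.COLOR_RGB2LAB).astype(float)
    u,v=np.round(uv).astype(int);ref=np.median(lab[v-1:v+2,u-1:u+2].reshape(-1,3),0)
    m=(np.linalg.norm((lab-ref)*[.6,1,1],axis=2)<22).astype(np.uint8)
    y,x=np.ogrid[:m.shape[0],:m.shape[1]];m[(abs(x-u)>r)|(abs(y-v)>r)]=0
    n,l,s,ce=cv2.connectedComponentsWithStats(m,connectivity=4);k=l[v,u]
    return ce[k],s[k,4]
E
python3 - <<'E'
from h import *
c=env.read_camera("top");s=env.read_camera("scene")
T=dict(yel=(257,283),gre=(202,278),red=(245,188),whi=(180,184),amb=(128,262),blk=(103,191),pur=(279,141))
S=dict(yel=(245,161),gre=(284,142),red=(312,203),whi=(357,175),amb=(336,122),blk=(397,138),pur=(321,248))
PT=dict(red=(421,192),gre=(422,228),yel=(423,263),whi=(425,297));PS=dict(red=(161,340),gre=(141,309),yel=(119,287),whi=(101,262))
for A,B,z in((T,S,.08),(PT,PS,.006)):
  for k in A:
    out=[]
    for cam,q in((c,A),(s,B)):
        b,n=blob(cam,np.array(q[k]));out+=[b.round(1),n,ray(cam,b,z).round(4),depthpt(cam,b)[2].round(3)]
    print(k,*out)
for g in [(0.6,0,0),]:
    print(cv2.projectPoints(np.array([[.6,0,0],[.7,0,0],[.6,.1,0]],float),np.array(c["rvec"]),np.array(c["tvec"]),c["K"],np.array(c["D"]))[0].round(0).tolist())
f=c["frame"][120:310,80:310,::-1];cv2.imwrite("pics/crop0.png",cv2.resize(f,None,fx=3,fy=3,interpolation=cv2.INTER_CUBIC))
E
```

```text
yel [256.  282.5] 127 [0.4366 0.0688 0.08  ] 0.081 [244.2 159.8] 64 [0.4386 0.0696 0.08  ] 0.081
gre [200.3 277.2] 134 [0.4431 0.161  0.08  ] 0.081 [283.3 140.2] 61 [0.4446 0.1616 0.08  ] 0.08
red [244.2 186.4] 120 [0.5952 0.0921 0.08  ] 0.082 [311.6 201.2] 86 [0.597  0.0929 0.08  ] 0.08
whi [178.9 182.1] 138 [0.6005 0.2019 0.08  ] 0.082 [357.3 172.9] 80 [0.602  0.2028 0.08  ] 0.082
amb [127.1 260.7] 121 [0.467  0.2854 0.08  ] 0.081 [336.3 120. ] 49 [0.4688 0.286  0.08  ] 0.08
blk [100.9 190.4] 133 [0.5843 0.3362 0.08  ] 0.081 [397.1 136.6] 75 [0.5851 0.338  0.08  ] 0.081
pur [278.3 140. ] 128 [0.6751 0.0369 0.08  ] 0.081 [321.3 247.6] 133 [0.6766 0.0378 0.08  ] 0.082
red [419.6 192.5] 620 [ 0.6007 -0.2246  0.006 ] 0.007 [160.  338.3] 852 [ 0.6015 -0.2243  0.006 ] 0.005
gre [421.3 227.3] 677 [ 0.5367 -0.2276  0.006 ] 0.007 [138.  310.2] 798 [ 0.5376 -0.2275  0.006 ] 0.006
yel [422.7 262.3] 641 [ 0.4729 -0.2305  0.006 ] 0.006 [117.8 284.2] 621 [ 0.4728 -0.2303  0.006 ] 0.006
whi [423.9 297.4] 700 [ 0.4089 -0.2335  0.006 ] 0.007 [ 99.4 260.7] 548 [ 0.4083 -0.2335  0.006 ] 0.006
[[[298.0, 191.0]], [[298.0, 137.0]], [[243.0, 189.0]]]
```

View pics/crop0.png

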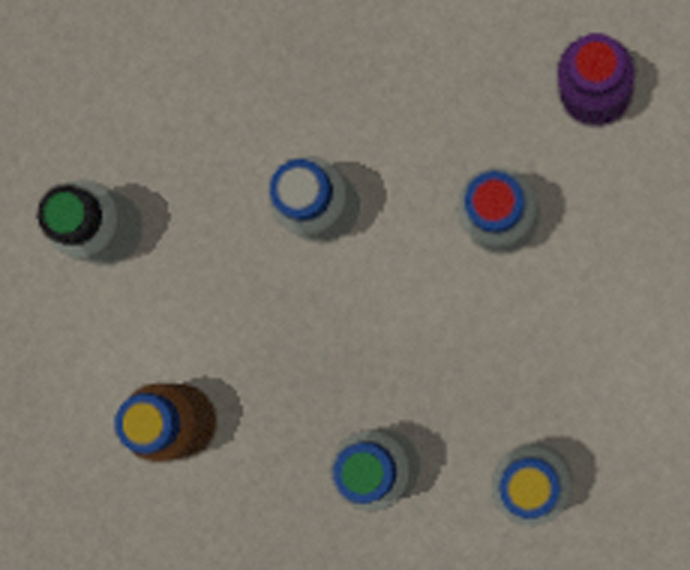

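The crop confirms it. Yellow (257,283) and green (202,278) are clear glass with blue caps, and so are red (245,188) and white (180,184). Amber, black-capped and purple are clearly different. The two cameras agree within 2 mm, cap heights read 0.08, pads are 64 mm apart and the caddy yaw is 2.7°.

The plan is to grip the upper body, TCP 28 mm above the bottom, so the fingers stay above the caddy rims. The fingers close across the row.

```bash
cat > d.py <<'E'
import sys
from h import *
from scipy.spatial.transform import Rotation as Ro
# d.py x y z : remaining shift in tool units, and turn to yaw 2.7 tool-down
o=env.get_obs();R=Ro.from_euler("xyz",o["tool_rot"],degrees=True)
t=np.array(list(map(float,sys.argv[1:4])))
G=Ro.from_euler("xyz",[180,0,2.7],degrees=True)
print("t",round(o["time_s"],2),"pos",np.round(o["tool_pos"],4),"rot",np.round(o["tool_rot"],1),"units(yaw2.7)",(G.inv().apply(t-o["tool_pos"])/.08).round(3),"turn",((R.inv()*G).as_rotvec()/np.pi).round(4),"w",round(o["grip_width"],4),"gf",round(o["grasp_force"],1),"F",np.round(o["force"],1),"q",np.round(o["qpos"],0))
E
python3 -m creep '{"translation":[[0,0,0],[0,0,0],[0.6,-0.35,0],[0.6,-0.35,0],[0.6,-0.35,0]],"turn":[[0,0,0.0325],[0,0,0.0325],[0,0,0],[0,0,0],[0,0,0]],"grip":[0.75,0.75,0.75,0.75,0.75]}' 15
python3 -m creep '{"translation":[[0.6,-0.35,0],[0.6,-0.35,0],[0.6,-0.35,0],[0,0,0]],"turn":[[0,0,0],[0,0,0],[0,0,0],[0,0,0]],"grip":[0.75,0.75,0.75,0.75]}'
python3 d.py .4376 .0692 .16
```

```text
time_s: 0.82
tool_pos: [0.303, -0.5376, 0.2224]
tool_rot: [-180.0, 0.0, 2.7]
force: [0.0, -0.8, -0.0]
grip_width: 0.0658
grasp_force: 0.0
time_s: 1.32
tool_pos: [0.4472, -0.4425, 0.2223]
tool_rot: [-179.8, -0.2, 3.3]
force: [-0.6, -0.1, 0.4]
grip_width: 0.0649
grasp_force: 0.0
t 1.32 pos [ 0.4472 -0.4425  0.2223] rot [-179.8   -0.2    3.3] units(yaw2.7) [ 0.182 -6.395  0.779] turn [-0.0009 -0.0008  0.0034] w 0.0649 gf 0.0 F [-0.6 -0.1  0.4] q [ 53.  16. -13.  86.   4.  78. -47.]
```

```bash
python3 -m creep '{"translation":[[0.02,-0.64,0],[0.02,-0.64,0],[0.02,-0.64,0],[0.02,-0.64,0],[0.02,-0.64,0]],"turn":[[0,0,0],[0,0,0],[0,0,0],[0,0,0],[0,0,0]],"grip":[0.75,0.75,0.75,0.75,0.75]}'
python3 -m creep '{"translation":[[0.02,-0.64,0],[0.02,-0.64,0.2],[0.02,-0.64,0.2],[0.02,-0.64,0.2],[0.02,-0.64,0.2]],"turn":[[0,0,0],[0,0,0],[0,0,0],[0,0,0],[0,0,0]],"grip":[0.75,0.75,0.75,0.75,0.75]}'
python3 -m creep '{"translation":[[0,0,0],[0,0,0]],"turn":[[0,0,0],[0,0,0]],"grip":[0.75,0.75]}'
python3 d.py .4376 .0692 .028
```

```text
time_s: 1.95
tool_pos: [0.4367, -0.191, 0.2225]
tool_rot: [180.0, 0.0, 2.7]
force: [0.5, 0.1, -0.9]
grip_width: 0.065
grasp_force: 0.0
time_s: 2.58
tool_pos: [0.4331, 0.0648, 0.1582]
tool_rot: [179.9, -0.1, 2.6]
force: [0.2, 0.2, 0.5]
grip_width: 0.0654
grasp_force: 0.0
time_s: 2.82
tool_pos: [0.4333, 0.063, 0.1586]
tool_rot: [180.0, 0.0, 2.7]
force: [0.3, 0.7, 0.7]
grip_width: 0.0652
grasp_force: 0.0
t 2.83 pos [0.4333 0.063  0.1586] rot [180.    0.    2.7] units(yaw2.7) [ 0.058 -0.075  1.632] turn [ 0.0003  0.     -0.0001] w 0.0652 gf 0.0 F [0.3 0.7 0.7] q [ 30.  -5. -40. 115.  -3.  68. -96.]
```

```bash
python3 -m creep '{"translation":[[0.055,-0.075,0],[0,0,0.45],[0,0,0.45],[0,0,0.45],[0,0,0.28]],"turn":[[0,0,0],[0,0,0],[0,0,0],[0,0,0],[0,0,0]],"grip":[0.75,0.75,0.75,0.75,0.75]}'
python3 -m creep '{"translation":[[0,0,0]],"turn":[[0,0,0]],"grip":[0.75]}'
python3 d.py .4376 .0692 .028
python3 - <<'E'
from h import *
a=[cv2.resize(env.read_camera(n)["frame"][s][:,:,::-1],(400,400),interpolation=cv2.INTER_CUBIC) for n,s in(("scene",np.s_[90:230,180:320]),("top",np.s_[200:340,180:320]))]
cv2.imwrite("pics/g1.png",np.hstack(a))
E
```

```text
time_s: 3.45
tool_pos: [0.4371, 0.0694, 0.0267]
tool_rot: [-180.0, 0.1, 2.6]
force: [-0.1, -0.2, 0.3]
grip_width: 0.0653
grasp_force: 0.0
time_s: 3.58
tool_pos: [0.4363, 0.0696, 0.0269]
tool_rot: [-180.0, 0.2, 2.6]
force: [0.2, 1.2, 0.8]
grip_width: 0.0652
grasp_force: 0.0
t 3.58 pos [0.4363 0.0696 0.0269] rot [-180.     0.2    2.6] units(yaw2.7) [ 0.016  0.006 -0.014] turn [-0.0002  0.0011 -0.0004] w 0.0652 gf 0.0 F [0.2 1.2 0.8] q [  28.    8.  -42.  122.    7.   52. -105.]
```

View pics/g1.png

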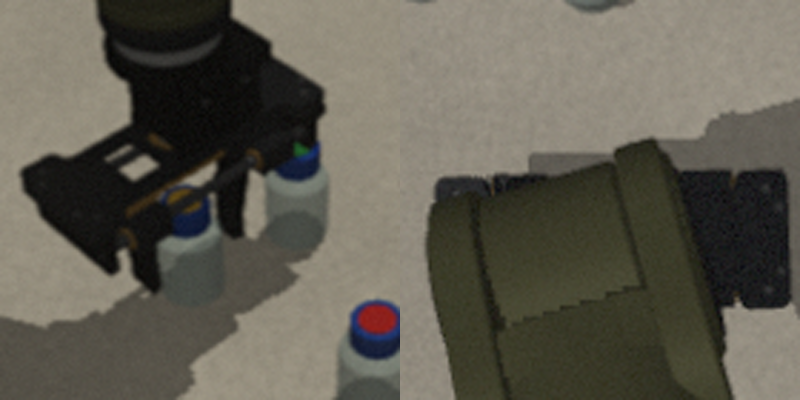

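Left: the fingers straddle the yellow bottle (around 190,230), and the green one (295,200) is clear. Now close and lift.

```bash
python3 -m creep '{"translation":[[0,0,0],[0,0,0],[0,0,0],[0,0,0]],"turn":[[0,0,0],[0,0,0],[0,0,0],[0,0,0]],"grip":[0.3,0.3,0.3,0.3]}' 15
python3 -m creep '{"translation":[[0,0,-0.1],[0,0,-0.3],[0,0,-0.4],[0,0,-0.4],[0,0,-0.2]],"turn":[[0,0,0],[0,0,0],[0,0,0],[0,0,0],[0,0,0]],"grip":[0.3,0.3,0.3,0.3,0.3]}'
python3 d.py .473 -.2304 .14
```

```text
time_s: 4.18
tool_pos: [0.4379, 0.0701, 0.0288]
tool_rot: [180.0, -0.1, 2.7]
force: [-1.3, -1.0, 4.8]
grip_width: 0.0452
grasp_force: 15.0
time_s: 4.8
tool_pos: [0.4379, 0.0707, 0.1417]
tool_rot: [180.0, -0.1, 2.7]
force: [-0.4, -0.3, -2.3]
grip_width: 0.0451
grasp_force: 15.0
t 4.8 pos [0.4379 0.0707 0.1417] rot [ 1.8e+02 -1.0e-01  2.7e+00] units(yaw2.7) [0.261 3.78  0.021] turn [ 0.0001 -0.0007  0.0002] w 0.0451 gf 15.0 F [-0.4 -0.3 -2.3] q [ 30.  -3. -42. 116.  -2.  66. -98.]
```

```bash
python3 -m creep '{"translation":[[0.03,0.3,0],[0.03,0.5,0],[0.03,0.5,0],[0.03,0.5,0],[0.03,0.5,0]],"turn":[[0,0,0],[0,0,0],[0,0,0],[0,0,0],[0,0,0]],"grip":[0.3,0.3,0.3,0.3,0.3]}'
python3 -m creep '{"translation":[[0.03,0.5,0],[0.03,0.5,0],[0.03,0.33,0],[0.02,0.15,0],[0,0,0]],"turn":[[0,0,0],[0,0,0],[0,0,0],[0,0,0],[0,0,0]],"grip":[0.3,0.3,0.3,0.3,0.3]}'
python3 d.py .473 -.2304 .034
```

```text
time_s: 5.42
tool_pos: [0.4575, -0.1138, 0.1394]
tool_rot: [-180.0, 0.1, 2.7]
force: [0.6, 0.3, -1.4]
grip_width: 0.0457
grasp_force: 15.0
time_s: 6.05
tool_pos: [0.4725, -0.2302, 0.1398]
tool_rot: [-179.9, 0.0, 2.7]
force: [0.5, 0.1, -2.3]
grip_width: 0.0459
grasp_force: 15.0
t 6.05 pos [ 0.4725 -0.2302  0.1398] rot [-179.9    0.     2.7] units(yaw2.7) [0.006 0.003 1.322] turn [-0.0003  0.0002  0.0001] w 0.0459 gf 15.0 F [ 0.5  0.1 -2.3] q [ 46.   8. -25. 106.   4.  67. -67.]
```

```bash
python3 -m creep '{"translation":[[0,0,0.3],[0,0,0.4],[0,0,0.3],[0,0,0.15],[0,0,0.07]],"turn":[[0,0,0],[0,0,0],[0,0,0],[0,0,0],[0,0,0]],"grip":[0.3,0.3,0.3,0.3,0.3]}'
python3 -m creep '{"translation":[[0,0,0.03],[0,0,0.03],[0,0,0.02],[0,0,0.01],[0,0,0]],"turn":[[0,0,0],[0,0,0],[0,0,0],[0,0,0],[0,0,0]],"grip":[0.3,0.3,0.3,0.3,0.3]}'
python3 d.py .473 -.2304 .034
```

```text
time_s: 6.68
tool_pos: [0.4727, -0.2296, 0.0424]
tool_rot: [-180.0, 0.0, 2.8]
force: [1.1, 0.1, -1.1]
grip_width: 0.0456
grasp_force: 15.0
time_s: 7.3
tool_pos: [0.4725, -0.2308, 0.0354]
tool_rot: [180.0, -0.0, 2.7]
force: [0.8, 0.6, -1.5]
grip_width: 0.0452
grasp_force: 15.0
t 7.3 pos [ 0.4725 -0.2308  0.0354] rot [180.   -0.    2.7] units(yaw2.7) [ 0.007 -0.004  0.018] turn [ 0.     -0.      0.0001] w 0.0452 gf 15.0 F [ 0.8  0.6 -1.5] q [ 45.  15. -24. 112.   7.  55. -70.]
```

Still hanging (Fz −1.5), so I'll go down in small steps until there is contact.

```bash
python3 -m creep '{"translation":[[0,0,0.015],[0,0,0.01],[0,0,0]],"turn":[[0,0,0],[0,0,0],[0,0,0]],"grip":[0.3,0.3,0.3]}'
python3 -m creep '{"translation":[[0,0,0.01],[0,0,0.0]],"turn":[[0,0,0],[0,0,0]],"grip":[0.3,0.3]}'
```

```text
time_s: 7.68
tool_pos: [0.4727, -0.2308, 0.0348]
tool_rot: [180.0, 0.0, 2.7]
force: [-3.7, 0.8, 9.4]
grip_width: 0.0455
grasp_force: 15.0
time_s: 7.92
tool_pos: [0.4727, -0.2308, 0.0347]
tool_rot: [179.9, 0.0, 2.7]
force: [-6.3, 2.9, 13.8]
grip_width: 0.0453
grasp_force: 15.0
```

Contact on the pad. Release gently and rise.

```bash
python3 -m creep '{"translation":[[0,0,-0.01],[0,0,0],[0,0,0],[0,0,0]],"turn":[[0,0,0],[0,0,0],[0,0,0],[0,0,0]],"grip":[0.55,0.65,0.75,0.75]}'
python3 -m creep '{"translation":[[0,0,-0.2],[0,0,-0.4],[0,0,-0.5],[0,0,-0.4],[0,0,0]],"turn":[[0,0,0],[0,0,0],[0,0,0],[0,0,0],[0,0,0]],"grip":[0.75,0.75,0.75,0.75,0.75]}'
python3 d.py .4438 .1613 .16
```

```text
time_s: 8.43
tool_pos: [0.4724, -0.2307, 0.0331]
tool_rot: [-180.0, 0.0, 2.7]
force: [-0.4, -0.0, -0.9]
grip_width: 0.0639
grasp_force: 0.0
time_s: 9.05
tool_pos: [0.4747, -0.2316, 0.1574]
tool_rot: [179.8, -0.3, 2.7]
force: [0.0, -0.2, -0.7]
grip_width: 0.0649
grasp_force: 0.0
t 9.05 pos [ 0.4747 -0.2316  0.1574] rot [179.8  -0.3   2.7] units(yaw2.7) [-0.155 -4.924 -0.033] turn [ 0.0013 -0.0019  0.0002] w 0.0649 gf 0.0 F [ 0.  -0.2 -0.7] q [ 46.   7. -25. 105.   3.  68. -67.]
```

```bash
python3 -m creep '{"translation":[[-0.02,-0.3,0],[-0.02,-0.6,0],[-0.02,-0.6,0],[-0.02,-0.6,0],[-0.02,-0.6,0]],"turn":[[0,0,0],[0,0,0],[0,0,0],[0,0,0],[0,0,0]],"grip":[0.75,0.75,0.75,0.75,0.75]}'
python3 -m creep '{"translation":[[-0.02,-0.6,0],[-0.02,-0.6,0],[-0.01,-0.6,0],[0,-0.42,0],[0,0,0]],"turn":[[0,0,0],[0,0,0],[0,0,0],[0,0,0],[0,0,0]],"grip":[0.75,0.75,0.75,0.75,0.75]}'
python3 -m creep '{"translation":[[0,0,0]],"turn":[[0,0,0]],"grip":[0.75]}'
python3 d.py .4438 .1613 .028
```

```text
time_s: 9.68
tool_pos: [0.4522, -0.0123, 0.1521]
tool_rot: [-180.0, 0.1, 2.8]
force: [0.2, -0.2, 0.5]
grip_width: 0.0651
grasp_force: 0.0
time_s: 10.3
tool_pos: [0.4391, 0.1657, 0.1523]
tool_rot: [-180.0, 0.1, 3.1]
force: [0.3, -0.6, -0.2]
grip_width: 0.0657
grasp_force: 0.0
time_s: 10.42
tool_pos: [0.4405, 0.1615, 0.1524]
tool_rot: [179.9, 0.1, 2.8]
force: [0.5, 0.2, -0.1]
grip_width: 0.0654
grasp_force: 0.0
t 10.43 pos [0.4405 0.1615 0.1524] rot [1.799e+02 1.000e-01 2.800e+00] units(yaw2.7) [0.041 0.004 1.555] turn [0.0003 0.0007 0.0003] w 0.0654 gf 0.0 F [ 0.5  0.2 -0.1] q [  24.    1.  -48.  112.    1.   68. -111.]
```

```bash
python3 -m creep '{"translation":[[0.04,0,0],[0,0,0.45],[0,0,0.45],[0,0,0.4],[0,0,0.25]],"turn":[[0,0,0],[0,0,0],[0,0,0],[0,0,0],[0,0,0]],"grip":[0.75,0.75,0.75,0.75,0.75]}'
python3 -m creep '{"translation":[[0,0,0],[0,0,0]],"turn":[[0,0,0],[0,0,0]],"grip":[0.75,0.75]}'
python3 d.py .4438 .1613 .028
```

```text
time_s: 11.05
tool_pos: [0.4443, 0.1605, 0.0275]
tool_rot: [180.0, 0.1, 2.6]
force: [0.2, 0.0, 0.7]
grip_width: 0.0656
grasp_force: 0.0
time_s: 11.3
tool_pos: [0.4458, 0.1618, 0.03]
tool_rot: [-180.0, -0.1, 2.7]
force: [0.5, -0.1, 0.4]
grip_width: 0.065
grasp_force: 0.0
t 11.3 pos [0.4458 0.1618 0.03  ] rot [-1.8e+02 -1.0e-01  2.7e+00] units(yaw2.7) [-0.025  0.005  0.025] turn [-0.     -0.0003 -0.0002] w 0.065 gf 0.0 F [ 0.5 -0.1  0.4] q [  20.   13.  -47.  118.   12.   53. -120.]
```

```bash
python3 -m creep '{"translation":[[-0.02,0,0.01],[0,0,0],[0,0,0],[0,0,0]],"turn":[[0,0,0],[0,0,0],[0,0,0],[0,0,0]],"grip":[0.75,0.3,0.3,0.3]}' 15
python3 -m creep '{"translation":[[0,0,0],[0,0,-0.2],[0,0,-0.4],[0,0,-0.5],[0,0,-0.4]],"turn":[[0,0,0],[0,0,0],[0,0,0],[0,0,0],[0,0,0]],"grip":[0.3,0.3,0.3,0.3,0.3]}'
python3 d.py .537 -.2275 .146
```

```text
time_s: 11.8
tool_pos: [0.4435, 0.1618, 0.0288]
tool_rot: [180.0, -0.0, 2.7]
force: [0.2, -0.9, 1.8]
grip_width: 0.0453
grasp_force: 15.0
time_s: 12.42
tool_pos: [0.4436, 0.1625, 0.1509]
tool_rot: [-180.0, -0.1, 2.8]
force: [0.9, 0.5, -0.7]
grip_width: 0.0451
grasp_force: 15.0
t 12.43 pos [0.4436 0.1625 0.1509] rot [-1.8e+02 -1.0e-01  2.8e+00] units(yaw2.7) [0.936 4.925 0.061] turn [-0.0001 -0.0005  0.0003] w 0.0451 gf 15.0 F [ 0.9  0.5 -0.7] q [  25.    2.  -49.  112.    1.   67. -111.]
```

```bash
python3 -m creep '{"translation":[[0.09,0.3,0],[0.09,0.5,0],[0.09,0.5,0],[0.09,0.5,0],[0.09,0.5,0]],"turn":[[0,0,0],[0,0,0],[0,0,0],[0,0,0],[0,0,0]],"grip":[0.3,0.3,0.3,0.3,0.3]}'
python3 -m creep '{"translation":[[0.09,0.5,0],[0.09,0.5,0],[0.09,0.5,0],[0.09,0.5,0],[0.09,0.4,0]],"turn":[[0,0,0],[0,0,0],[0,0,0],[0,0,0],[0,0,0]],"grip":[0.3,0.3,0.3,0.3,0.3]}'
python3 -m creep '{"translation":[[0.03,0.2,0],[0,0,0],[0,0,0]],"turn":[[0,0,0],[0,0,0],[0,0,0]],"grip":[0.3,0.3,0.3]}'
python3 d.py .537 -.2275 .034
```

```text
time_s: 13.05
tool_pos: [0.4884, -0.0211, 0.1495]
tool_rot: [180.0, -0.1, 2.8]
force: [0.7, 0.7, 0.0]
grip_width: 0.0453
grasp_force: 15.0
time_s: 13.68
tool_pos: [0.5334, -0.2119, 0.1494]
tool_rot: [180.0, -0.0, 2.7]
force: [0.4, -0.6, -0.4]
grip_width: 0.0453
grasp_force: 15.0
time_s: 14.05
tool_pos: [0.5364, -0.224, 0.1487]
tool_rot: [-179.9, 0.0, 2.9]
force: [0.2, -0.0, -0.2]
grip_width: 0.0456
grasp_force: 15.0
t 14.05 pos [ 0.5364 -0.224   0.1487] rot [-179.9    0.     2.9] units(yaw2.7) [0.006 0.044 1.434] turn [-0.0003  0.      0.0009] w 0.0456 gf 15.0 F [ 0.2 -0.  -0.2] q [ 46.  15. -30.  98.   8.  69. -73.]
```

```bash
python3 -m creep '{"translation":[[0,0.035,0.3],[0,0,0.45],[0,0,0.33],[0,0,0.18],[0,0,0.07]],"turn":[[0,0,0],[0,0,0],[0,0,0],[0,0,0],[0,0,0]],"grip":[0.3,0.3,0.3,0.3,0.3]}'
python3 -m creep '{"translation":[[0,0,0.03],[0,0,0.03],[0,0,0.02],[0,0,0]],"turn":[[0,0,0],[0,0,0],[0,0,0],[0,0,0]],"grip":[0.3,0.3,0.3,0.3]}'
python3 d.py .537 -.2275 .034
```

```text
time_s: 14.68
tool_pos: [0.5364, -0.2279, 0.0419]
tool_rot: [-180.0, 0.0, 2.8]
force: [0.5, 0.2, -1.3]
grip_width: 0.0454
grasp_force: 15.0
time_s: 15.18
tool_pos: [0.5365, -0.229, 0.0359]
tool_rot: [180.0, -0.0, 2.7]
force: [0.0, 0.5, -0.8]
grip_width: 0.0455
grasp_force: 15.0
t 15.18 pos [ 0.5365 -0.229   0.0359] rot [180.   -0.    2.7] units(yaw2.7) [ 0.006 -0.018  0.024] turn [ 0.0001 -0.0001  0.0001] w 0.0455 gf 15.0 F [ 0.   0.5 -0.8] q [ 44.  22. -28. 103.  12.  57. -76.]
```

```bash
python3 -m creep '{"translation":[[0,0,0.015],[0,0,0.01],[0,0,0]],"turn":[[0,0,0],[0,0,0],[0,0,0]],"grip":[0.3,0.3,0.3]}'
python3 -m creep '{"translation":[[0,0,0.01],[0,0,0]],"turn":[[0,0,0],[0,0,0]],"grip":[0.3,0.3]}'
```

```text
time_s: 15.55
tool_pos: [0.5367, -0.229, 0.0348]
tool_rot: [180.0, -0.0, 2.7]
force: [-2.6, 0.1, 5.7]
grip_width: 0.0453
grasp_force: 15.0
time_s: 15.8
tool_pos: [0.5368, -0.229, 0.0347]
tool_rot: [179.9, -0.0, 2.7]
force: [-4.0, 1.0, 10.1]
grip_width: 0.0454
grasp_force: 15.0
```

```bash
python3 -m creep '{"translation":[[0,0,-0.01],[0,0,0],[0,0,0],[0,0,0]],"turn":[[0,0,0],[0,0,0],[0,0,0],[0,0,0]],"grip":[0.55,0.65,0.75,0.75]}'
python3 -m creep '{"translation":[[0,0,-0.2],[0,0,-0.4],[0,0,-0.5],[0,0,-0.4],[0,0,0]],"turn":[[0,0,0],[0,0,0],[0,0,0],[0,0,0],[0,0,0]],"grip":[0.75,0.75,0.75,0.75,0.75]}'
python3 d.py .596 .0925 .16
```

```text
time_s: 16.3
tool_pos: [0.5364, -0.2288, 0.0335]
tool_rot: [-180.0, 0.0, 2.7]
force: [-0.6, -0.8, -0.2]
grip_width: 0.0637
grasp_force: 0.0
time_s: 16.92
tool_pos: [0.5388, -0.2295, 0.1581]
tool_rot: [179.8, -0.4, 2.7]
force: [0.5, 0.2, -1.0]
grip_width: 0.0655
grasp_force: 0.0
t 16.93 pos [ 0.5388 -0.2295  0.1581] rot [179.8  -0.4   2.7] units(yaw2.7) [ 0.903 -3.987 -0.024] turn [ 0.0012 -0.002   0.0002] w 0.0655 gf 0.0 F [ 0.5  0.2 -1. ] q [ 46.  15. -30.  97.   8.  70. -73.]
```

```bash
python3 -m creep '{"translation":[[0.13,-0.4,0],[0.13,-0.6,0],[0.13,-0.6,0],[0.13,-0.6,0],[0.13,-0.6,0]],"turn":[[0,0,0],[0,0,0],[0,0,0],[0,0,0],[0,0,0]],"grip":[0.75,0.75,0.75,0.75,0.75]}'
python3 -m creep '{"translation":[[0.13,-0.6,0],[0.12,-0.4,0],[0.02,-0.2,0],[0,0,0],[0,0,0]],"turn":[[0,0,0],[0,0,0],[0,0,0],[0,0,0],[0,0,0]],"grip":[0.75,0.75,0.75,0.75,0.75]}'
python3 d.py .596 .0925 .028
```

```text
time_s: 17.55
tool_pos: [0.5773, -0.0012, 0.1533]
tool_rot: [180.0, 0.0, 2.7]
force: [0.2, 0.5, -0.0]
grip_width: 0.0653
grasp_force: 0.0
time_s: 18.18
tool_pos: [0.5947, 0.092, 0.1534]
tool_rot: [179.9, 0.0, 2.6]
force: [-0.5, -0.2, -0.7]
grip_width: 0.065
grasp_force: 0.0
t 18.18 pos [0.5947 0.092  0.1534] rot [179.9   0.    2.6] units(yaw2.7) [ 0.016 -0.006  1.568] turn [ 0.0005  0.0002 -0.0006] w 0.065 gf 0.0 F [-0.5 -0.2 -0.7] q [  21.   19.  -39.   94.   13.   71. -108.]
```

```bash
python3 -m creep '{"translation":[[0.015,0,0.3],[0,0,0.45],[0,0,0.45],[0,0,0.27],[0,0,0.1]],"turn":[[0,0,0],[0,0,0],[0,0,0],[0,0,0],[0,0,0]],"grip":[0.75,0.75,0.75,0.75,0.75]}'
python3 -m creep '{"translation":[[0,0,0],[0,0,0]],"turn":[[0,0,0],[0,0,0]],"grip":[0.75,0.75]}'
python3 d.py .596 .0925 .028
```

```text
time_s: 18.8
tool_pos: [0.5955, 0.093, 0.027]
tool_rot: [180.0, 0.1, 2.6]
force: [0.2, 0.3, 0.7]
grip_width: 0.0653
grasp_force: 0.0
time_s: 19.05
tool_pos: [0.597, 0.0945, 0.0295]
tool_rot: [-180.0, -0.1, 2.7]
force: [0.2, 0.8, -0.1]
grip_width: 0.0653
grasp_force: 0.0
t 19.05 pos [0.597  0.0945 0.0295] rot [-1.8e+02 -1.0e-01  2.7e+00] units(yaw2.7) [-0.014  0.025  0.019] turn [-0.     -0.0007  0.0001] w 0.0653 gf 0.0 F [ 0.2  0.8 -0.1] q [  18.   27.  -36.  100.   18.   59. -112.]
```

```bash
python3 -m creep '{"translation":[[-0.01,0.02,0.01],[0,0,0],[0,0,0],[0,0,0]],"turn":[[0,0,0],[0,0,0],[0,0,0],[0,0,0]],"grip":[0.75,0.3,0.3,0.3]}' 15
python3 -m creep '{"translation":[[0,0,0],[0,0,-0.2],[0,0,-0.4],[0,0,-0.5],[0,0,-0.4]],"turn":[[0,0,0],[0,0,0],[0,0,0],[0,0,0],[0,0,0]],"grip":[0.3,0.3,0.3,0.3,0.3]}'
python3 d.py .601 -.2245 .146
```

```text
time_s: 19.55
tool_pos: [0.5953, 0.0927, 0.0274]
tool_rot: [180.0, -0.0, 2.7]
force: [-0.3, 0.6, -0.5]
grip_width: 0.0449
grasp_force: 15.0
time_s: 20.18
tool_pos: [0.5957, 0.0931, 0.15]
tool_rot: [-180.0, -0.1, 2.7]
force: [-0.4, -0.2, -1.3]
grip_width: 0.0452
grasp_force: 15.0
t 20.18 pos [0.5957 0.0931 0.15  ] rot [-1.8e+02 -1.0e-01  2.7e+00] units(yaw2.7) [-0.12   3.969  0.05 ] turn [-0.     -0.0006  0.0003] w 0.0452 gf 15.0 F [-0.4 -0.2 -1.3] q [  21.   19.  -39.   94.   13.   71. -108.]
```

```bash
python3 -m creep '{"translation":[[-0.01,0.3,0],[-0.01,0.5,0],[-0.01,0.5,0],[-0.01,0.5,0],[-0.01,0.5,0]],"turn":[[0,0,0],[0,0,0],[0,0,0],[0,0,0],[0,0,0]],"grip":[0.3,0.3,0.3,0.3,0.3]}'
python3 -m creep '{"translation":[[-0.02,0.5,0],[-0.02,0.5,0],[-0.02,0.45,0],[-0.01,0.22,0],[0,0,0]],"turn":[[0,0,0],[0,0,0],[0,0,0],[0,0,0],[0,0,0]],"grip":[0.3,0.3,0.3,0.3,0.3]}'
python3 -m creep '{"translation":[[0,0,0]],"turn":[[0,0,0]],"grip":[0.3]}'
python3 d.py .601 -.2245 .034
```

```text
time_s: 20.8
tool_pos: [0.6001, -0.0924, 0.1484]
tool_rot: [180.0, -0.1, 2.7]
force: [1.2, -0.6, -1.3]
grip_width: 0.0451
grasp_force: 15.0
time_s: 21.42
tool_pos: [0.6006, -0.2259, 0.1476]
tool_rot: [-180.0, -0.0, 2.6]
force: [-0.3, 0.4, -0.7]
grip_width: 0.0456
grasp_force: 15.0
time_s: 21.55
tool_pos: [0.6012, -0.2224, 0.1476]
tool_rot: [-179.9, -0.0, 2.9]
force: [-0.1, 0.3, -0.2]
grip_width: 0.0455
grasp_force: 15.0
t 21.55 pos [ 0.6012 -0.2224  0.1476] rot [-179.9   -0.     2.9] units(yaw2.7) [-0.004  0.026  1.42 ] turn [-0.0004 -0.0001  0.001 ] w 0.0455 gf 15.0 F [-0.1  0.3 -0.2] q [ 42.  23. -31.  89.  12.  72. -78.]
```

```bash
python3 -m creep '{"translation":[[0,0.01,0.3],[0,0,0.45],[0,0,0.33],[0,0,0.18],[0,0,0.07]],"turn":[[0,0,0],[0,0,0],[0,0,0],[0,0,0],[0,0,0]],"grip":[0.3,0.3,0.3,0.3,0.3]}'
python3 -m creep '{"translation":[[0,0,0.03],[0,0,0.03],[0,0,0.02],[0,0,0]],"turn":[[0,0,0],[0,0,0],[0,0,0],[0,0,0]],"grip":[0.3,0.3,0.3,0.3]}'
python3 d.py .601 -.2245 .034
```

```text
time_s: 22.18
tool_pos: [0.6009, -0.2244, 0.0406]
tool_rot: [-180.0, 0.0, 2.8]
force: [0.7, -0.7, 0.1]
grip_width: 0.0452
grasp_force: 15.0
time_s: 22.68
tool_pos: [0.6009, -0.2259, 0.0348]
tool_rot: [180.0, -0.0, 2.7]
force: [-0.3, 0.4, 0.6]
grip_width: 0.0455
grasp_force: 15.0
t 22.68 pos [ 0.6009 -0.2259  0.0348] rot [180.   -0.    2.7] units(yaw2.7) [ 0.002 -0.018  0.009] turn [ 0.0001 -0.0001  0.0001] w 0.0455 gf 15.0 F [-0.3  0.4  0.6] q [ 41.  29. -29.  95.  16.  60. -80.]
```

```bash
python3 -m creep '{"translation":[[0,0,0.015],[0,0,0.01],[0,0,0]],"turn":[[0,0,0],[0,0,0],[0,0,0]],"grip":[0.3,0.3,0.3]}'
python3 -m creep '{"translation":[[0,0,0.01],[0,0,0]],"turn":[[0,0,0],[0,0,0]],"grip":[0.3,0.3]}'
```

```text
time_s: 23.05
tool_pos: [0.601, -0.2259, 0.0334]
tool_rot: [180.0, -0.0, 2.7]
force: [-2.7, 0.4, 5.2]
grip_width: 0.0452
grasp_force: 15.0
time_s: 23.3
tool_pos: [0.6011, -0.2259, 0.0334]
tool_rot: [180.0, -0.0, 2.7]
force: [-4.4, 0.8, 10.2]
grip_width: 0.0455
grasp_force: 15.0
```

Contact. Release and go to white.

```bash
python3 -m creep '{"translation":[[0,0,-0.01],[0,0,0],[0,0,0],[0,0,0]],"turn":[[0,0,0],[0,0,0],[0,0,0],[0,0,0]],"grip":[0.55,0.65,0.75,0.75]}'
python3 -m creep '{"translation":[[0,0,-0.2],[0,0,-0.4],[0,0,-0.5],[0,0,-0.4],[0,0,0]],"turn":[[0,0,0],[0,0,0],[0,0,0],[0,0,0],[0,0,0]],"grip":[0.75,0.75,0.75,0.75,0.75]}'
python3 -m creep '{"translation":[[0,-0.4,0],[0,-0.6,0],[0,-0.6,0],[0,-0.6,0],[0,-0.6,0]],"turn":[[0,0,0],[0,0,0],[0,0,0],[0,0,0],[0,0,0]],"grip":[0.75,0.75,0.75,0.75,0.75]}'
python3 -m creep '{"translation":[[0,-0.6,0],[0,-0.6,0],[0,-0.4,0],[0,0,0],[0,0,0]],"turn":[[0,0,0],[0,0,0],[0,0,0],[0,0,0],[0,0,0]],"grip":[0.75,0.75,0.75,0.75,0.75]}'
python3 d.py .601 .2024 .15
```

```text
time_s: 23.8
tool_pos: [0.6007, -0.2258, 0.0322]
tool_rot: [-180.0, 0.0, 2.7]
force: [0.4, 0.2, 0.2]
grip_width: 0.0633
grasp_force: 0.0
time_s: 24.42
tool_pos: [0.6032, -0.2262, 0.1572]
tool_rot: [179.8, -0.4, 2.7]
force: [-0.2, -0.3, -0.1]
grip_width: 0.065
grasp_force: 0.0
time_s: 25.05
tool_pos: [0.5894, -0.0006, 0.1521]
tool_rot: [180.0, 0.0, 2.7]
force: [0.1, 0.2, -0.1]
grip_width: 0.0651
grasp_force: 0.0
time_s: 25.68
tool_pos: [0.5839, 0.1245, 0.152]
tool_rot: [179.9, 0.1, 2.7]
force: [0.7, 0.3, 0.6]
grip_width: 0.0658
grasp_force: 0.0
t 25.68 pos [0.5839 0.1245 0.152 ] rot [1.799e+02 1.000e-01 2.700e+00] units(yaw2.7) [ 0.259 -0.963  0.025] turn [ 0.0004  0.0003 -0.0001] w 0.0658 gf 0.0 F [0.7 0.3 0.6] q [  19.   19.  -40.   95.   13.   71. -112.]
```

```bash
python3 -m creep '{"translation":[[0.13,-0.4,0],[0.13,-0.4,0],[0,-0.16,0],[0,0,0],[0,0,0]],"turn":[[0,0,0],[0,0,0],[0,0,0],[0,0,0],[0,0,0]],"grip":[0.75,0.75,0.75,0.75,0.75]}'
python3 d.py .601 .2024 .028
```

```text
time_s: 26.3
tool_pos: [0.6015, 0.2011, 0.1523]
tool_rot: [179.9, 0.0, 2.6]
force: [0.1, -0.8, -0.0]
grip_width: 0.0652
grasp_force: 0.0
t 26.3 pos [0.6015 0.2011 0.1523] rot [179.9   0.    2.6] units(yaw2.7) [-0.005 -0.016  1.554] turn [ 0.0006  0.0001 -0.0006] w 0.0652 gf 0.0 F [ 0.1 -0.8 -0. ] q [  11.   24.  -41.   90.   16.   73. -120.]
```

```bash
python3 -m creep '{"translation":[[0,0,0.3],[0,0,0.45],[0,0,0.45],[0,0,0.26],[0,0,0.1]],"turn":[[0,0,0],[0,0,0],[0,0,0],[0,0,0],[0,0,0]],"grip":[0.75,0.75,0.75,0.75,0.75]}'
python3 -m creep '{"translation":[[0,0,0],[0,0,0]],"turn":[[0,0,0],[0,0,0]],"grip":[0.75,0.75]}'
python3 d.py .601 .2024 .028
```

```text
time_s: 26.92
tool_pos: [0.6009, 0.2022, 0.0267]
tool_rot: [179.9, 0.1, 2.7]
force: [1.2, 0.6, 0.4]
grip_width: 0.0655
grasp_force: 0.0
time_s: 27.18
tool_pos: [0.6022, 0.2039, 0.0292]
tool_rot: [-180.0, -0.1, 2.7]
force: [0.1, 0.2, -0.0]
grip_width: 0.0654
grasp_force: 0.0
t 27.18 pos [0.6022 0.2039 0.0292] rot [-1.8e+02 -1.0e-01  2.7e+00] units(yaw2.7) [-0.016  0.018  0.014] turn [-0.0002 -0.0007  0.0001] w 0.0654 gf 0.0 F [ 0.1  0.2 -0. ] q [   9.   31.  -38.   96.   21.   61. -123.]
```

```bash
python3 -m creep '{"translation":[[-0.01,0.01,0],[0,0,0],[0,0,0],[0,0,0]],"turn":[[0,0,0],[0,0,0],[0,0,0],[0,0,0]],"grip":[0.75,0.3,0.3,0.3]}' 15
python3 -m creep '{"translation":[[0,0,0],[0,0,-0.2],[0,0,-0.4],[0,0,-0.5],[0,0,-0.4]],"turn":[[0,0,0],[0,0,0],[0,0,0],[0,0,0],[0,0,0]],"grip":[0.3,0.3,0.3,0.3,0.3]}'
python3 d.py .4086 -.2335 .148
```

```text
time_s: 27.68
tool_pos: [0.6005, 0.2026, 0.0278]
tool_rot: [180.0, -0.0, 2.7]
force: [-0.3, -1.1, 0.8]
grip_width: 0.0454
grasp_force: 15.0
time_s: 28.3
tool_pos: [0.6007, 0.2032, 0.1503]
tool_rot: [-180.0, -0.1, 2.7]
force: [1.2, 0.3, -1.4]
grip_width: 0.045
grasp_force: 15.0
t 28.3 pos [0.6007 0.2032 0.1503] rot [-1.8e+02 -1.0e-01  2.7e+00] units(yaw2.7) [-2.655  5.339  0.028] turn [-0.0002 -0.0005  0.0003] w 0.045 gf 15.0 F [ 1.2  0.3 -1.4] q [  11.   24.  -41.   90.   16.   72. -120.]
```

```bash
python3 -m creep '{"translation":[[-0.15,0.3,0],[-0.25,0.5,0],[-0.25,0.5,0],[-0.25,0.5,0],[-0.25,0.5,0]],"turn":[[0,0,0],[0,0,0],[0,0,0],[0,0,0],[0,0,0]],"grip":[0.3,0.3,0.3,0.3,0.3]}'
python3 -m creep '{"translation":[[-0.25,0.5,0],[-0.25,0.5,0],[-0.25,0.5,0],[-0.25,0.5,0],[-0.25,0.5,0]],"turn":[[0,0,0],[0,0,0],[0,0,0],[0,0,0],[0,0,0]],"grip":[0.3,0.3,0.3,0.3,0.3]}'
python3 -m creep '{"translation":[[-0.17,0.35,0],[-0.09,0.19,0],[0,0,0],[0,0,0]],"turn":[[0,0,0],[0,0,0],[0,0,0],[0,0,0]],"grip":[0.3,0.3,0.3,0.3]}'
python3 d.py .4086 -.2335 .034
```

```text
time_s: 28.92
tool_pos: [0.5167, 0.0135, 0.1486]
tool_rot: [180.0, -0.1, 2.8]
force: [0.4, 0.1, -1.4]
grip_width: 0.0455
grasp_force: 15.0
time_s: 29.55
tool_pos: [0.4265, -0.191, 0.1488]
tool_rot: [179.9, -0.1, 2.8]
force: [0.9, -0.3, -1.3]
grip_width: 0.0455
grasp_force: 15.0
time_s: 30.05
tool_pos: [0.409, -0.2326, 0.1479]
tool_rot: [-180.0, -0.0, 2.9]
force: [-0.3, 0.5, -1.5]
grip_width: 0.0452
grasp_force: 15.0
t 30.05 pos [ 0.409  -0.2326  0.1479] rot [-180.    -0.     2.9] units(yaw2.7) [-0.006  0.012  1.424] turn [-0.0002 -0.0001  0.0009] w 0.0452 gf 15.0 F [-0.3  0.5 -1.5] q [ 51.   1. -25. 113.   0.  67. -61.]
```

```bash
python3 -m creep '{"translation":[[0,0,0.3],[0,0,0.45],[0,0,0.33],[0,0,0.18],[0,0,0.07]],"turn":[[0,0,0],[0,0,0],[0,0,0],[0,0,0],[0,0,0]],"grip":[0.3,0.3,0.3,0.3,0.3]}'
python3 -m creep '{"translation":[[0,0,0.03],[0,0,0.03],[0,0,0.02],[0,0,0]],"turn":[[0,0,0],[0,0,0],[0,0,0],[0,0,0]],"grip":[0.3,0.3,0.3,0.3]}'
python3 -m creep '{"translation":[[0,0,0.01],[0,0,0.01],[0,0,0]],"turn":[[0,0,0],[0,0,0],[0,0,0]],"grip":[0.3,0.3,0.3]}'
python3 d.py .4086 -.2335 .034
```

```text
time_s: 30.68
tool_pos: [0.4085, -0.2333, 0.0409]
tool_rot: [-180.0, 0.0, 2.8]
force: [0.5, -0.5, -0.9]
grip_width: 0.0453
grasp_force: 15.0
time_s: 31.18
tool_pos: [0.4083, -0.2343, 0.0351]
tool_rot: [180.0, -0.0, 2.7]
force: [0.3, -0.3, -1.2]
grip_width: 0.0454
grasp_force: 15.0
time_s: 31.55
tool_pos: [0.4083, -0.2343, 0.0337]
tool_rot: [180.0, -0.0, 2.7]
force: [-2.5, 0.2, 2.5]
grip_width: 0.0452
grasp_force: 15.0
t 31.55 pos [ 0.4083 -0.2343  0.0337] rot [180.   -0.    2.7] units(yaw2.7) [ 0.004 -0.01  -0.003] turn [ 0.0001 -0.      0.0002] w 0.0452 gf 15.0 F [-2.5  0.2  2.5] q [ 50.   9. -25. 119.   5.  53. -65.]
```

Contact. Release, rise, clear the view (back toward −y) and check.

```bash
python3 -m creep '{"translation":[[0,0,0],[0,0,0],[0,0,0],[0,0,0]],"turn":[[0,0,0],[0,0,0],[0,0,0],[0,0,0]],"grip":[0.55,0.65,0.75,0.75]}'
python3 -m creep '{"translation":[[0,0,-0.2],[0,0,-0.4],[0,0,-0.5],[0,0,-0.5],[0,0,-0.4]],"turn":[[0,0,0],[0,0,0],[0,0,0],[0,0,0],[0,0,0]],"grip":[0.75,0.75,0.75,0.75,0.75]}'
python3 -m creep '{"translation":[[0,0.4,0],[0,0.6,0],[0,0.6,0],[0,0.6,0],[0,0.6,0]],"turn":[[0,0,0],[0,0,0],[0,0,0],[0,0,0],[0,0,0]],"grip":[0.75,0.75,0.75,0.75,0.75]}'
python3 -m creep '{"translation":[[-0.5,0.3,0],[-0.5,0.3,0],[-0.4,0.2,0],[0,0,0]],"turn":[[0,0,0],[0,0,0],[0,0,0],[0,0,0]],"grip":[0.75,0.75,0.75,0.75]}'
python3 - <<'E'
from h import *
a=[env.read_camera(n)["frame"][:,:,::-1] for n in("scene","top")]
cv2.imwrite("pics/e1.png",np.vstack([cv2.resize(np.hstack(a),(800,300)),cv2.resize(np.hstack([a[0][200:400,40:240],a[1][150:350,340:540]]),(600,300))[:, :].copy() if 0 else cv2.copyMakeBorder(cv2.resize(np.hstack([a[0][200:400,40:240],a[1][150:350,340:540]]),(600,300)),0,0,100,100,0)]))
E
```

```text
time_s: 32.05
tool_pos: [0.4082, -0.2342, 0.0333]
tool_rot: [180.0, -0.0, 2.7]
force: [0.6, 0.2, -0.5]
grip_width: 0.0633
grasp_force: 0.0
time_s: 32.67
tool_pos: [0.4088, -0.2343, 0.1964]
tool_rot: [179.9, -0.1, 2.7]
force: [-0.1, -0.5, -0.7]
grip_width: 0.0653
grasp_force: 0.0
time_s: 33.3
tool_pos: [0.419, -0.4595, 0.1948]
tool_rot: [179.9, -0.1, 2.7]
force: [0.7, 0.2, 0.9]
grip_width: 0.0653
grasp_force: 0.0
time_s: 33.8
tool_pos: [0.306, -0.5297, 0.1945]
tool_rot: [179.9, 0.1, 2.3]
force: [1.0, -0.4, 0.4]
grip_width: 0.0651
grasp_force: 0.0
```

View pics/e1.png

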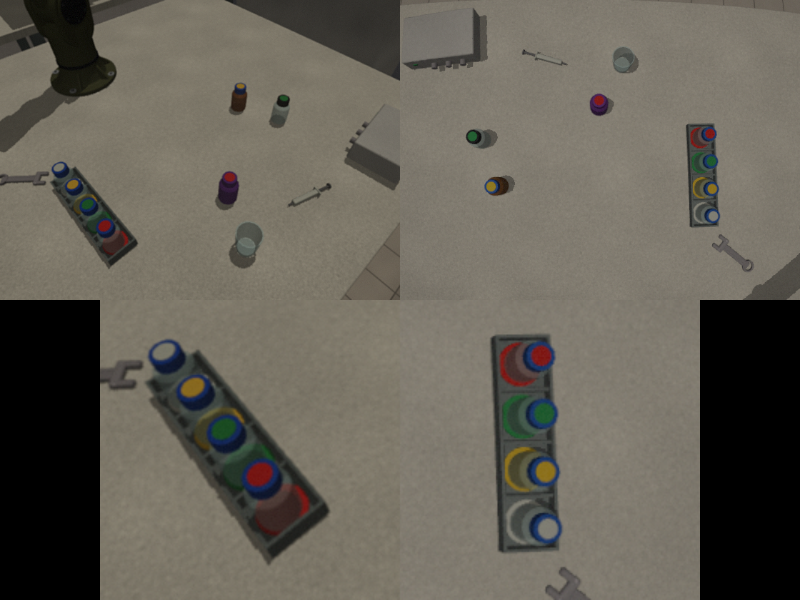

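All four bottles stand upright on the matching pads: white, yellow, green and red at (711,215), (711,188), (710,161) and (709,134) in the top view. Amber (496,186) and the black cap (478,138) look undisturbed. A quick numeric check of the cap positions before handing in:

Run:
```python
from h import *
c=env.read_camera("top")
P=dict(red=(.601,-.2245),gre=(.537,-.2275),yel=(.473,-.2304),whi=(.4086,-.2335),amb=(.4679,.2857),blk=(.5847,.3371))
for k,p in P.items():
    z=.086 if k in("red","gre","yel","whi") else .08
    uv=cv2.projectPoints(np.array([[*p,z]]),np.array(c["rvec"]),np.array(c["tvec"]),c["K"],np.array(c["D"]))[0][0,0]
    b,n=blob(c,uv,14);print(k,n,((ray(c,b,z)[:2]-p)*1000).round(1),depthpt(c,b)[2].round(3))
```

```text
red 116 [ 0.2 -1.9] 0.088
gre 125 [-0.7 -2.1] 0.088
yel 122 [-1.5 -0.9] 0.088
whi 134 [-0.8 -1.4] 0.088
amb 121 [-0.9 -0.3] 0.081
blk 135 [-0.5 -0.8] 0.081
```

```bash
python3 -c "
from cell import env
print(env.sign_off())"
```

```text
the job is handed in; nothing more can be done
None
```

I handed the job in at about 34 s: all four clear, blue-capped bottles stand upright on their matching pads, within about 3 mm of centre in the last camera check, and the amber and black-capped bottles have not moved; sign-off returned no verdict.

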